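Scoop walnuts and hold the scoopful level over the bowl

ROBOT

A 6-joint arm with a two-finger parallel gripper is mounted at the origin on the work surface. World frame = base frame: x ahead of the robot, y to its left, z up, the work surface at z = 0. Lengths are in m, angles in rad, forces in N, time in s.
With the tool pointing down it reaches from about 0.25 to 0.85 m from the base axis. Payload 12.5 kg.
Tool frame: the origin (TCP) lies between the finger pads, 19 mm behind the fingertips; this is the grasp point; z points along the fingers, y is the line along which they close (so a half turn about z gives the same grasp; the last joint's range is limited). The gripper opens to 93 mm and grips with 3 to 60 N. Pads are 15 mm wide; open, the fingers measure 128 mm over their backs; the gripper's body (75 mm by 188 mm) begins 65 mm behind the grasp point.
Start: joints at [1.231, 0.351, 1.652, -0, 1.139, -0.085], TCP at [0.139, 0.532, 0.237] pointing down, gripper open.
Joint ranges: [-2.75, 2.75], [-0.79, 2.1], [0.01, 2.65], [-1.57, 4.71], [0.07, 3.14], [-2.87, 2.87]. Speed limits (rad/s): [2.22, 2.22, 2.79, 3.14, 3.14, 3.14].

INTERFACE

Orientations are given as [roll, pitch, yaw] about the fixed x, y, z axes, in that order (R = Rz(yaw) Ry(pitch) Rx(roll)).
In Python, from station import monitor, read_camera, job gives the robot as it stands.
- The arm moves only by the shell command python3 -m jog 'ROWS' [FORCE]. ROWS is JSON, a list of rows, each a list of 7 numbers: the finger opening in mm, from 0 to 93, then the shift along the tool's x, y, z in mm, then the turn, a rotation vector about the tool's x, y, z in degrees. A call has 1 to 5 rows; each row is the pose to reach, as a shift and turn from the pose commanded when the call began, along the tool's axes at that moment; what a row does not reach only later rows make up. A row lasts 1/8 s, in which the tool goes at most 62.5 mm and 10.7 degrees, less where a joint would pass 70% of its speed; a pose out of reach is approached as far as the arm can. A call with a gripper value outside its range is refused whole. The fingers move at their own pace and stop on an object; FORCE is the grip in N (left out, the last holds). Time passes only in rows, so rows that repeat a pose let the fingers close. It gives the time, the measured TCP pose, the force, the opening and the grip force at its end, in the units of the state.
- monitor.read_state(): the state, without advancing time (a new reading comes with each control period).
- read_camera(name): name is "scene" or "side" or "wrist"; returns a dict with "image" (400x640x3 uint8, red, green, blue), "z_map" (400x640 float32, m along the optical axis (not along the pixel's ray), 0 where there is no reading), "K" (3x3 intrinsics, pixels), "position" and "attitude" of the camera in the world. Camera axes: x right, y down, z forward; pixel columns grow to the right and rows downward; lengths in m; the calibration is good to about 2 mm. A picture is of the moment at which its call begins.
- job.close_job(): hands the job in; it is judged then, once.
The state is a dict: "time": time; "joint_pos": joint angles; "qd": joint speeds; "effort": joint torques, N m; "position": TCP position; "tcp_rot": TCP orientation; "ft_force": force on the tool from outside, world axes, zero at the start; "torque": the same for the moment, N m; "width": finger opening in m; "grasp_force": force on a finger pad.
Only numpy, scipy, OpenCV 4.12 (cv2) and the standard library are available. Lean on these libraries where they do the work, as an engineer would, in place of code of your own. Each camera call takes 0.05 s, during which the arm holds its last target. There are 200 camera calls.

TASK

Pick up the scoop by its black handle, scoop at least two walnuts out of the tub with it, never touching a walnut with the gripper, and carry them over the middle of the bowl. Finish while still holding the scoop there, well clear above the bowl's rim, steady and level with the walnuts in it, so that I can look them over: do not tip them out or let go. Spill none (walnuts not in the scoop stay in the tub) and leave the other things on the counter where they are.

Things in the scene. Friction and masses are not known exactly. Their poses are not given: they have to be found in the camera images.
- scoop: Loose white plastic scoop, about 160 g, standing on the counter. Origin: on its underside, amid the bucket; +x is the way the open mouth faces, z up. Bucket x -50 (back wall, 36 high) to +42 (front edge), 66 wide; sides 3 thick, 32 high (20 from x 20 to 34). A post on the back wall carries a black level handle bar: 18 wide (y), 14 tall, centre 100 above the underside, x -50 back to -124.
- scoop_grip (a point): Point to grip on the scoop's black bar, at scoop (-74, 0, 100) mm, axes as the scoop: fingers close across the bar (scoop y), tool pointing down; a firm grip (about 55 N) stops it pitching.
- scoop_edge (a point): Middle of the scoop's front edge, at scoop (42, 0, 0). The edge is 2 thick; from here a ramp rises to a crest 6.5 high at scoop x = 20; behind it the bucket's floor is 3 thick, so walnuts lie in a shallow well and stay in when the scoop is level.
- tub: White plastic tub, open on top, fixed to the counter. Origin: under the centre of its floor; +x along its length to the sloping end, z up. Floor 5 thick, inside x -95 to +95 and y -47 to +47. Near end (-x) and sides upright, walls 5 thick, rim 60 above the counter. At the start the walnuts lie in the half towards the sloping end (x over 20); the other half is empty.
- tub_slope (a point): Where the tub's floor meets its sloping end, at tub (95, 0, 5), axes as the tub. The end leans outward, 35 degrees from vertical, up to x = 134 at the rim; walnuts pushed against it ride up and into the scoop; they can jam, then back off a little and push again.
- bowl: White round ceramic bowl, empty, fixed to the counter: 150 across the rim, 60 high. Origin: centre of its underside, z up. Tub and bowl may be either way round, left or right of the scoop.
- walnut0: A walnut in its shell, 27 across and 32 long, 14 g, loose in the tub at the start; it rolls. Origin: its centre.
- walnut1: A walnut in its shell, 27 across and 32 long, 14 g, loose in the tub at the start; it rolls. Origin: its centre.
- walnut2: A walnut in its shell, 27 across and 32 long, 14 g, loose in the tub at the start; it rolls. Origin: its centre.
- walnut3: A walnut in its shell, 27 across and 32 long, 14 g, loose in the tub at the start; it rolls. Origin: its centre.
- walnut4: A walnut in its shell, 27 across and 32 long, 14 g, loose in the tub at the start; it rolls. Origin: its centre.
- mug: Bystander, to be left alone: blue mug, 72 across, 85 high (mm). Origin: on the counter under its middle.
- jar: Bystander, to be left alone: amber jar with steel lid, 48 across, 70 high (mm). Origin: on the counter under its middle.
- carton: Bystander, to be left alone: cardboard carton, 50 x 35 x 70 high (mm). Origin: on the counter under its middle.
- can: Bystander, to be left alone: food can, 66 across, 80 high (mm). Origin: on the counter under its middle.
- glass: Bystander, to be left alone: clear drinking glass, 60 across, 80 high (mm). Origin: on the counter under its middle.
There are look-alikes about, which are no part of the job. Leave any orange or red look-alike of the walnut0 alone. Leave any blue look-alike of the scoop alone.

How it is judged:
By the outcome, as a careful person would: the job done as asked, in the order asked, and still so for the second after the job is handed in, while the arm keeps its last pose, push and grip.
It also fails if it takes over 67 s, if anything falls off the work surface, if the arm or the gripper's body presses on something with over 40 N, if the wrist force passes 120 N, or if a joint passes its speed limit or range.

## Working session

There is one attempt and no reset: what is moved stays moved. The work goes in short steps, Python scripts to look and compute and a shell command to move; the robot and the scene stay as the last step left them, time stands still between calls to the robot, and variables do not carry over. Pictures are saved under pics/ and viewed, at most 10 in all, crops included, and the job is handed in when it is done.

```bash
mkdir -p pics; cat > h.py <<'E'
import numpy as np, cv2
from scipy.spatial.transform import Rotation as R
from station import monitor, read_camera, job
def cam(n):
    c=read_camera(n); z=c["z_map"]; K=np.array(c["K"]); a=np.array(c["attitude"])
    M=R.from_euler('xyz',a).as_matrix() if a.shape==(3,) else a
    v,u=np.mgrid[:400,:640]
    P=np.stack([(u-K[0,2])/K[0,0]*z,(v-K[1,2])/K[1,1]*z,z],-1)@M.T+np.array(c["position"])
    P[z==0]=np.nan
    return c["image"],P,c
def save(n,im): cv2.imwrite('pics/'+n,im[...,::-1])
E
python3 - <<'E'
from h import *
for n in("scene","side"):
    im,P,c=cam(n); save(n+'0.png',im); np.savez(n+'0.npz',im=im,P=P); print(n,c["position"],c["attitude"])
s=monitor.read_state(); print(s)
E
ls
```

```text
scene [ 1.3015934  -0.04036563  0.9041233 ] [-2.40169157 -0.00815897  1.5103084 ]
side [0.30899981 0.68903899 0.76798012] [-2.3170062  -0.01912051 -2.79269664]
{'time': 0.1, 'joint_pos': array([ 1.23138548e+00,  3.51144809e-01,  1.65234723e+00,  9.52391364e-06,
        1.13908471e+00, -8.45860228e-02]), 'qd': array([-1.24112607e-03, -1.11921780e-05, -3.35936106e-03,  1.83460196e-03,
       -5.54708488e-04, -2.31384600e-03]), 'effort': array([ 1.91617029e-03, -4.98022878e+01, -2.85707849e+01,  7.00617861e-02,
        2.38804804e-02, -4.42777412e-05]), 'position': array([0.13851358, 0.53198239, 0.23698071]), 'tcp_rot': array([-3.14061281e+00, -9.17568153e-05,  2.88676379e+00]), 'ft_force': array([-0.0650081 ,  0.19729482,  0.49215037]), 'torque': array([-0.06247785,  0.01556727,  0.00629059]), 'grasp_force': 0.0, 'width': 0.09282722561903807}
h.py
pics
scene0.npz
side0.npz
```

View pics/scene0.png

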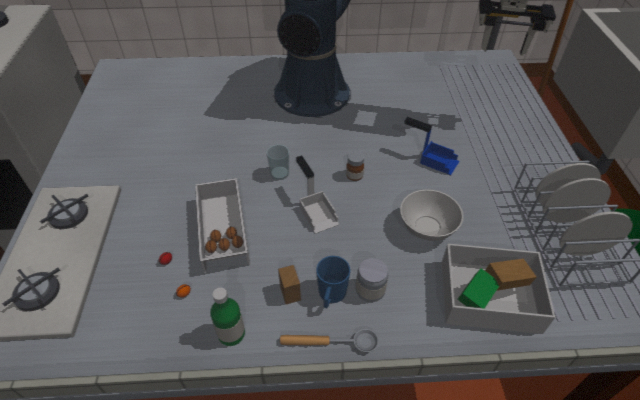

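View pics/side0.png

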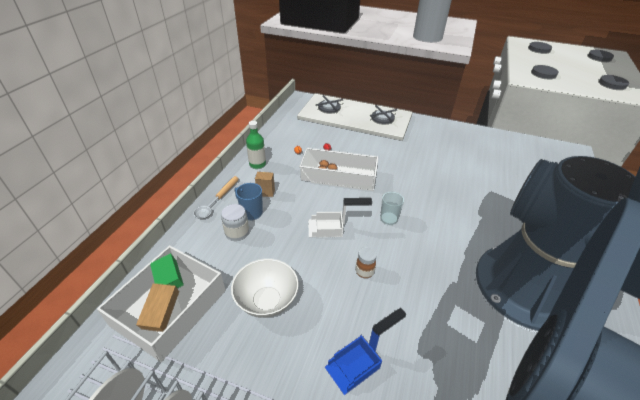

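The scene view shows white scoop with its black handle at (305,167) and bucket at (320,212). The walnut tub is at (220,222), with the walnuts at its far (lower) end, and the bowl at (430,215). Scoop candidates are white (320,212), blue (440,158) and the metal ladle (365,340): the white one with the black level bar fits. Walnut candidates are the brown ones at (222,240); the red (165,258) and orange (183,290) ones are look-alikes. The other tub at (495,287) holds a sponge and has no walnuts. The next step measures these and makes one crop.

```bash
cat > m.py <<'E'
from h import *
def fit(P,m):
    p=P[m]; return p
d=np.load('scene0.npz'); im=d['im']; P=d['P']
hsv=cv2.cvtColor(im,cv2.COLOR_RGB2HSV)
def box(u0,u1,v0,v1):
    b=np.zeros((400,640),bool); b[v0:v1,u0:u1]=1; return b
z=P[...,2]
print('counter z',np.nanmedian(z[130:150,200:250]))
def rect(p,n):
    r=cv2.minAreaRect((p[:,:2]*1000).astype(np.float32)); print(n,len(p),'ctr',np.round(r[0],1),'size',np.round(r[1],1),'ang',round(r[2],1),'z',np.round(np.percentile(p[:,2],[2,50,98])*1000))
    return cv2.boxPoints(r)
m=box(290,320,150,182)&(z>.08)&(hsv[...,2]<80); print(rect(P[m],'bar'))
m=box(295,345,185,236)&(z>.012)&(z<.05); print(rect(P[m],'bucket'))
m=box(190,255,175,275)&(z>.054)&(z<.07); print(rect(P[m],'tub rim'))
m=box(385,475,180,245)&(z>.05)&(z<.07); print(rect(P[m],'bowl rim'))
c,r=cv2.minEnclosingCircle((P[m][:,:2]*1000).astype(np.float32)); print('bowl',c,r)
for n,b in dict(mug=(315,352,255,303),jar=(345,367,150,180),carton=(278,302,265,303),can=(355,390,258,300),glass=(265,290,145,180)).items():
    mm=box(*b)&(z>.025)&(z<.12); rect(P[mm],n)
# walnuts
m=box(200,250,220,260)&(hsv[...,1]>90)&(hsv[...,0]<25)
print('walnut pix',m.sum()); rect(P[m],'wal')
save('crop1.png',np.hstack([cv2.resize(im[140:240,285:350],(390,600),interpolation=cv2.INTER_CUBIC),cv2.resize(im[175:275,188:253],(390,600),interpolation=cv2.INTER_CUBIC)]))
E
python3 m.py
```

```text
counter z 0.0006156718677514106
bar 202 ctr [455.8 -35.9] size [74.  18.8] ang 22.9 z [ 96. 106. 110.]
[[418.04822  -41.63993 ]
 [425.3529   -58.961098]
 [493.4928   -30.225014]
 [486.1881   -12.903847]]
bucket 388 ctr [524.   -7.4] size [94.2 67.8] ang 22.2 z [13. 27. 46.]
[[467.59088     6.1266212]
 [493.22504   -56.62873  ]
 [580.3864    -21.025303 ]
 [554.75226    41.73005  ]]
tub rim 579 ctr [ 567.2 -241. ] size [241.8 104. ] ang 9.5 z [55. 60. 63.]
[[ 439.37952 -209.63837]
 [ 456.5475  -312.26117]
 [ 695.01904 -272.3667 ]
 [ 677.8511  -169.7439 ]]
bowl rim 572 ctr [588.3 258.7] size [147.7 165.5] ang 65.0 z [50. 58. 63.]
[[482.07608 226.83313]
 [632.0444  156.77911]
 [694.54065 290.56818]
 [544.5723  360.6222 ]]
bowl (599.0375366210938, 266.5228271484375) 92.43680572509766
mug 1066 ctr [755.    7.9] size [70.9 87.2] ang 37.4 z [27. 63. 87.]
jar 358 ctr [391.4  99.2] size [46.5 46. ] ang 65.8 z [27. 61. 73.]
carton 554 ctr [751.1 -79.6] size [53.  35.8] ang 16.4 z [28. 69. 73.]
can 1025 ctr [754.1  97.5] size [64.9 64.3] ang 19.6 z [28. 78. 83.]
glass 562 ctr [ 371.7 -105.3] size [57.9 60.1] ang 69.1 z [27. 60. 82.]
walnut pix 462
wal 462 ctr [ 607.6 -233.8] size [55.9 80.8] ang 12.2 z [nan nan nan]
```

View pics/crop1.png

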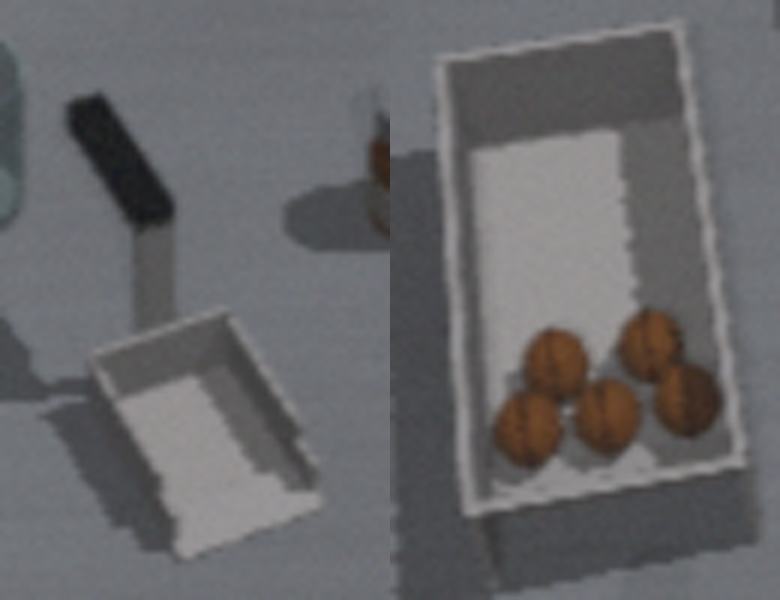

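The crop confirms the white scoop with its black bar, and the tub with five walnuts by the sloping end. Next I refine the bowl and write a planner helper that prints tool-frame shifts.

```bash
cat >> h.py <<'E'
def go(p,yaw,pitch=0,grip=None):
    """print tool-frame shift mm / rotvec deg to world p (mm). yaw: heading of scoop +x (deg); pitch: mouth up +"""
    s=monitor.read_state(); Rc=R.from_euler('xyz',s['tcp_rot'])
    Rt=R.from_euler('z',yaw+180,degrees=True)*R.from_euler('y',pitch,degrees=True)*R.from_euler('x',180,degrees=True)
    # scoop x = -tool x ; check sign of pitch by print
    d=Rc.inv().apply(np.array(p)-s['position']*1000); rv=(Rc.inv()*Rt).as_rotvec(degrees=True)
    print('shift',np.round(d,1),'turn',np.round(rv,2),'scoopx',np.round(-Rt.as_matrix()[:,0],2))
E
python3 - <<'E'
from h import *
d=np.load('scene0.npz'); P=d['P']; z=P[...,2]; m=np.zeros((400,640),bool); m[185:240,395:465]=1
m&=(z>.056)&(z<.064)&(np.hypot(P[...,0]-.588,P[...,1]-.259)<.11)
p=P[m][:,:2]*1000
from scipy.optimize import least_squares
r=least_squares(lambda q:np.hypot(p[:,0]-q[0],p[:,1]-q[1])-q[2],[588,259,75],loss='soft_l1',f_scale=2); print('bowl',r.x,r.cost,len(p))
go([467.8,-30.9,190],22.7)
E
```

```text
bowl [582.66392329 261.16542389  71.97427522] 409.3715859477233 351
shift [-460.5 -461.7   47.4] turn [-5.00e-02 -2.00e-02 -3.73e+01] scoopx [ 0.92  0.39 -0.  ]
```

```bash
python3 -m jog '[[93,-42,-42,0,0,0,-9],[93,-84,-84,0,0,0,-18],[93,-126,-126,0,0,0,-27],[93,-168,-168,0,0,0,-37.3],[93,-210,-210,0,0,0,-37.3]]' && python3 -c "
from h import *
go([467.8,-30.9,190],22.7)"
```

```text
time: 0.72
position: [0.2875, 0.2779, 0.2374]
tcp_rot: [3.142, 0.0, -2.742]
ft_force: [0.7, 0.1, -0.5]
width: 0.0927
grasp_force: 0.0
shift [ -45.9 -354.6   47.4] turn [0.   0.01 0.2 ] scoopx [ 0.92  0.39 -0.  ]
```

```bash
python3 -m jog '[[93,-8,-60,0,0,0,0],[93,-16,-120,0,0,0,0],[93,-24,-180,0,0,0,0],[93,-32,-240,15,0,0,0],[93,-40,-300,30,0,0,0]]' && python3 -m jog '[[93,-6,-50,17,0,0,0],[93,-6,-50,17,0,0,0],[93,-6,-50,17,0,0,0]]'; python3 -c "
from h import *
go([467.8,-30.9,100],22.7)
im,P,c=cam('wrist'); save('w1.png',im); np.savez('w1.npz',im=im,P=P)
z=P[...,2]; hs=im.max(-1)
m=(abs(P[...,0]-.456)<.06)&(abs(P[...,1]+.036)<.05)&(z>.095)&(z<.115)&(hs<90)
r=cv2.minAreaRect((P[m][:,:2]*1000).astype(np.float32)); print(m.sum(),r, np.nanmedian(z[m]))"
```

```text
time: 1.35
position: [0.4404, 0.016, 0.2071]
tcp_rot: [-3.141, 0.001, -2.746]
ft_force: [1.9, 0.7, 0.2]
width: 0.0927
grasp_force: 0.0
time: 1.72
position: [0.4641, -0.0255, 0.1903]
tcp_rot: [3.141, -0.001, -2.746]
ft_force: [0.1, 0.3, 0.7]
width: 0.0932
grasp_force: 0.0
shift [-1.4 -6.5 90.3] turn [ 0.03 -0.04 -0.02] scoopx [ 0.92  0.39 -0.  ]
2741 ((453.4102783203125, -35.94483947753906), (74.14537048339844, 17.701478958129883), 21.984434127807617) 0.10685059701108349
```

View pics/w1.png

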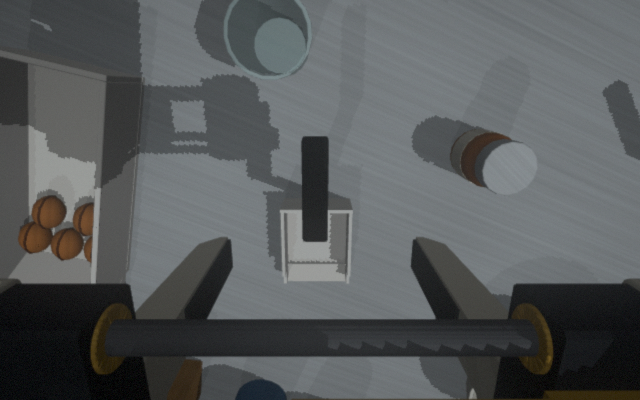

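The wrist view shows the black bar at (315,190), aligned with the tool. The measured bar is 74x18 at z 107, as specified. I go down and grip.

```bash
python3 -m jog '[[93,0,-6.2,30,0,0,0],[93,0,-6.2,60,0,0,0],[93,0,-6.2,80,0,0,0],[93,0,-6.2,90,0,0,0],[93,0,-6.2,90,0,0,0]]' && python3 -m jog '[[10,0,0,0,0,0,0],[10,0,0,0,0,0,0],[10,0,0,0,0,0,0],[10,0,0,0,0,0,0],[10,0,0,0,0,0,0]]' 55 && python3 -m jog '[[10,0,0,0,0,0,0],[10,0,0,0,0,0,0],[10,0,0,-10,0,0,0],[10,0,0,-25,0,0,0],[10,0,0,-40,0,0,0]]'
```

```text
time: 2.4
position: [0.4668, -0.031, 0.1006]
tcp_rot: [3.141, -0.0, -2.744]
ft_force: [0.3, -0.1, 0.9]
width: 0.0932
grasp_force: 0.0
time: 3.02
position: [0.467, -0.0316, 0.1005]
tcp_rot: [-3.142, 0.0, -2.745]
ft_force: [0.2, 0.4, 0.2]
width: 0.0472
grasp_force: 0.0
time: 3.65
position: [0.467, -0.0316, 0.1418]
tcp_rot: [-3.141, 0.0, -2.745]
ft_force: [0.7, 0.2, -0.8]
width: 0.0172
grasp_force: 54.9
```

```bash
cat > chk.py <<'E'
from h import *
import sys
im,P,c=cam('side'); save(sys.argv[1],cv2.resize(im[130:290,260:460],(800,640))[:600])
s=monitor.read_state(); Rc=R.from_euler('xyz',s['tcp_rot'])
for n in('side','scene'):
    im,P,c=cam(n) if n!='side' else (im,P,c)
    Q=(P-s['position'])@Rc.as_matrix()*1000   # tool frame
    S=np.stack([-Q[...,0]-74,Q[...,1],100-Q[...,2]],-1) # nominal scoop frame
    v=np.nan_to_num(S,nan=1e6); white=(im.min(-1)>90)
    m=(abs(v[...,1])<45)&(v[...,0]>-70)&(v[...,0]<60)&(v[...,2]>-25)&(v[...,2]<60)
    q=v[m]; print(n,m.sum(),'x',np.percentile(q[:,0],[1,99]).round(),'y',np.percentile(q[:,1],[1,99]).round(),'z',np.percentile(q[:,2],[1,5,50,95,99]).round())
    m2=m&(abs(v[...,1])<24)&(v[...,0]<12)&(v[...,0]>-35)&(v[...,2]<25)
    q=v[m2]
    if len(q)>20:
        A=np.c_[q[:,:2],np.ones(len(q))]; k=np.linalg.lstsq(A,q[:,2],rcond=None)[0]
        print(' floor',len(q),'slopes deg',np.degrees(np.arctan(k[:2])).round(1),'z@0',k[2].round(1))
E
python3 chk.py c1.png
```

```text
side 890 x [-56.  38.] y [-32.  37.] z [-13. -11.  -2.  24.  48.]
 floor 117 slopes deg [0.3 1.3] z@0 -8.6
scene 1180 x [-54.  41.] y [-34.  32.] z [-10.  -9.  -3.  31.  55.]
 floor 254 slopes deg [0.1 0.3] z@0 -6.6
```

View pics/c1.png

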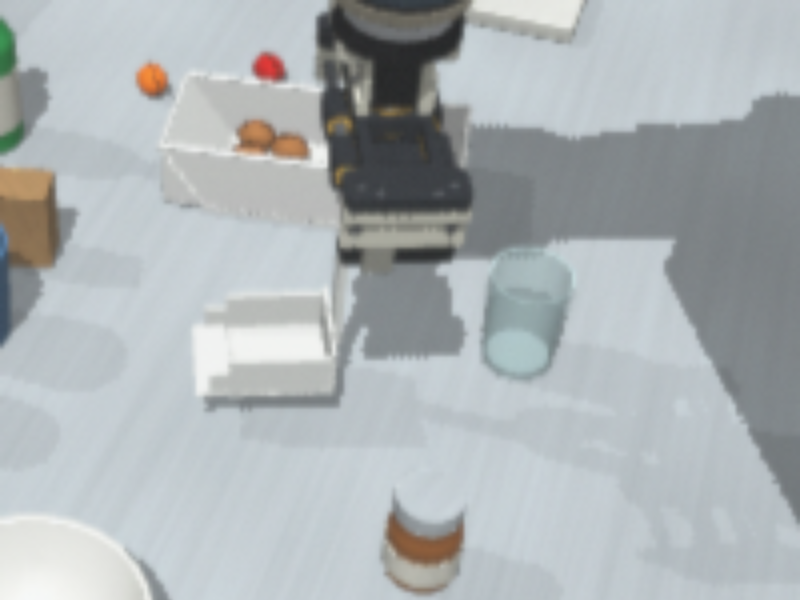

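The picture shows the scoop held level but about 10 mm low in the fingers, because the lift began before they had fully closed. I set it back down and re-grip it deeper.

```bash
python3 -m jog '[[10,0,0,12,0,0,0],[10,0,0,24,0,0,0],[10,0,0,29,0,0,0],[10,0,0,31,0,0,0],[10,0,0,31,0,0,0]]' && python3 -m jog '[[35,0,0,0,0,0,0],[35,0,0,0,0,0,0],[35,0,0,0,0,0,0],[35,0,0,5,0,0,0],[35,0,0,10.5,0,0,0]]' && python3 -m jog '[[10,0,0,0,0,0,0],[10,0,0,0,0,0,0],[10,0,0,0,0,0,0],[10,0,0,0,0,0,0],[10,0,0,0,0,0,0]]' 55 
```

```text
time: 4.38
position: [0.4662, -0.0314, 0.1096]
tcp_rot: [3.14, -0.002, -2.745]
ft_force: [-8.5, 0.7, 14.1]
width: 0.0176
grasp_force: 54.9
time: 5.0
position: [0.4669, -0.0315, 0.0985]
tcp_rot: [3.142, -0.0, -2.745]
ft_force: [0.2, -0.4, 0.6]
width: 0.0351
grasp_force: 0.0
time: 5.62
position: [0.4669, -0.0316, 0.099]
tcp_rot: [-3.142, 0.0, -2.745]
ft_force: [0.2, 0.3, -0.9]
width: 0.0178
grasp_force: 55.0
```

```bash
cat > wal.py <<'E'
from h import *
T0=np.array([547.5,-244.3,0]); RT=R.from_euler('z',9.5,degrees=True)
def tubframe(P): return (P*1000-T0)@RT.as_matrix()
def wal(im,P,S=None):
    hsv=cv2.cvtColor(im,cv2.COLOR_RGB2HSV); V=np.nan_to_num(tubframe(P),nan=1e6)
    m=(hsv[...,1]>110)&(hsv[...,0]<25)&(V[...,0]>-100)&(V[...,0]<140)&(abs(V[...,1])<60)&(V[...,2]<150)
    return m,V
def top(V,m,name,sc=3):
    # top-down map of tub, 1px = 1/sc mm
    q=V[m]; print(name,m.sum(),'x',np.percentile(q[:,0],[2,98]).round(),'y',np.percentile(q[:,1],[2,98]).round(),'z',np.percentile(q[:,2],[2,98]).round())
if __name__=='__main__':
    go([0,0,0],9.5)
    im,P,c=cam('wrist')
    for n,(im,P) in dict(w1=(lambda d:(d['im'],d['P']))(np.load('w1.npz')),scene0=(lambda d:(d['im'],d['P']))(np.load('scene0.npz'))).items():
        m,V=wal(im,P); top(V,m,n)
        t=V[m&(V[...,2]>20)]
        from scipy.cluster.vq import kmeans2
        if len(t)>30:
            k,l=kmeans2(t,5,seed=1,minit='++'); print(k.round())
        r=(V[...,2]>55)&(V[...,2]<64)&(abs(V[...,0]-20)<140)&(abs(V[...,1])<70)
        q=V[r]; b=cv2.minAreaRect(q[:,:2].astype(np.float32)); print(' rim',b)
E
python3 wal.py
python3 -m jog '[[10,0,0,-20,0,0,0],[10,0,0,-45,0,0,0],[10,0,0,-75,0,0,0],[10,0,0,-105,0,0,0],[10,0,0,-105,0,0,0]]'
python3 - <<'E'
from h import *
from wal import *
# scoop origin at tub (-46,0), grip 74 behind, z 100+90
p=T0+RT.apply([-46-74,0,190]); print(p); go(p,9.5)
E
python3 chk.py c2.png
```

```text
shift [418.6 209.3  98.9] turn [-0.00e+00  1.00e-02  1.32e+01] scoopx [ 0.99  0.17 -0.  ]
w1 2736 x [30. 83.] y [-35.  27.] z [18. 33.]
[[ 42. -14.  27.]
 [ 69.  26.  29.]
 [ 70. -26.  27.]
 [ 40.  21.  29.]
 [ 71.   4.  28.]]
 rim ((-7.1537322998046875, 15.033971786499023), (183.33131408691406, 78.24653625488281), 0.8987938761711121)
scene0 453 x [ 40. 139.] y [-54.  35.] z [-755.   34.]
[[ 49.  20.  28.]
 [ 80. -29.  28.]
 [ 78.  29.  29.]
 [ 51. -17.  28.]
 [ 80.   1.  28.]]
 rim ((19.973342895507812, 0.00092315673828125), (104.0489273071289, 241.78558349609375), 89.9971923828125)
time: 6.3
position: [0.4677, -0.0317, 0.2054]
tcp_rot: [-3.14, 0.003, -2.745]
ft_force: [0.3, -0.2, -1.9]
width: 0.017
grasp_force: 55.0
[ 429.14572782 -264.1057127   190.        ]
shift [ 125.4 -199.5   15.4] turn [-0.09  0.18 13.2 ] scoopx [ 0.99  0.17 -0.  ]
side 950 x [-55.  39.] y [-32.  36.] z [ 2.  3. 13. 36. 50.]
 floor 102 slopes deg [0.1 2.2] z@0 5.5
scene 1256 x [-53.  40.] y [-34.  32.] z [ 1.  2.  7. 38. 54.]
 floor 264 slopes deg [-0.3 -0.1] z@0 4.1
```

The scoop is now held as specified, level and within about 1 mm. I carry it over the empty half of the tub.

```bash
python3 -m jog '[[10,25,-40,3,0,0,3],[10,50,-80,6,0,0,6],[10,75,-120,9,0,0,9],[10,100,-160,12,0,0,13],[10,125,-199.5,15,0,0,13.2]]' && python3 -m jog '[[10,0,0,0,0,0,0],[10,0,0,0,0,0,0]]' && python3 - <<'E'
from h import *
from wal import *
p=T0+RT.apply([-46-74,0,106]); go(p,9.5)
im,P,c=cam('scene'); V=np.nan_to_num(tubframe(P),nan=1e6)
r=(V[...,2]>56)&(V[...,2]<64)&(V[...,0]>30)&(V[...,0]<145)&(abs(V[...,1])<70)
q=V[r]; print('rim y side',np.percentile(q[q[:,1]<-30][:,1],[5,50,95]).round(),np.percentile(q[q[:,1]>30][:,1],[5,50,95]).round(), 'x end',np.percentile(q[:,0],99))
r=(V[...,2]>85)&(V[...,2]<130)&(abs(V[...,1])<60)&(V[...,0]>-105)&(V[...,0]<30)
q=V[r]; print('scoop x',np.percentile(q[:,0],[1,99]).round(),'y',np.percentile(q[:,1],[1,99]).round())
E
```

```text
time: 7.02
position: [0.4276, -0.265, 0.1873]
tcp_rot: [3.14, -0.002, -2.977]
ft_force: [1.2, 0.3, -2.2]
width: 0.0177
grasp_force: 55.0
time: 7.28
position: [0.4282, -0.2631, 0.1878]
tcp_rot: [3.14, -0.001, -2.976]
ft_force: [-0.1, 0.6, -0.7]
width: 0.0175
grasp_force: 55.0
shift [-0.9 -1.3 81.8] turn [ 0.1  -0.08 -0.02] scoopx [ 0.99  0.17 -0.  ]
rim y side [-52. -49. -37.] [35. 49. 52.] x end 140.23060730320427
scoop x [-100.   -7.] y [-31.  34.]
```

```bash
python3 -m jog '[[10,-16,-1,0,0,0,0],[10,-16,-1,25,0,0,0],[10,-16,-1,50,0,0,0],[10,-16,-1,70,0,0,0],[10,-16,-1,80,0,0,0]]' && python3 -m jog '[[10,0,0,1,0,0,0],[10,0,0,2,0,0,0],[10,0,0,3,0,0,0],[10,0,0,3,0,0,0]]'
```

```text
time: 7.95
position: [0.4453, -0.2613, 0.108]
tcp_rot: [3.141, -0.001, -2.975]
ft_force: [0.1, 0.2, -0.4]
width: 0.018
grasp_force: 55.0
time: 8.45
position: [0.4447, -0.2623, 0.1063]
tcp_rot: [-3.141, 0.0, -2.976]
ft_force: [-0.3, -0.6, -0.7]
width: 0.0176
grasp_force: 55.0
```

```bash
python3 -m jog '[[10,0,0,1,0,0,0],[10,0,0,2,0,0,0],[10,0,0,2,0,0,0],[10,0,0,2,0,0,0]]'; python3 - <<'E'
from h import *
from wal import *
im,P,c=cam('scene'); V=np.nan_to_num(tubframe(P),nan=1e6)
r=(V[...,2]>10)&(V[...,2]<50)&(abs(V[...,1])<38)&(V[...,0]>-90)&(V[...,0]<25)
q=V[r]; print('scoop x',np.percentile(q[:,0],[1,99]).round(),'y',np.percentile(q[:,1],[1,99]).round())
save('t1.png',cv2.resize(im[170:280,180:260],(580,600*1)))
E
```

```text
time: 8.95
position: [0.4446, -0.2622, 0.104]
tcp_rot: [-3.141, 0.0, -2.976]
ft_force: [0.8, -0.6, -0.2]
width: 0.0176
grasp_force: 55.0
scoop x [-84.  10.] y [-34.  32.]
```

View pics/t1.png

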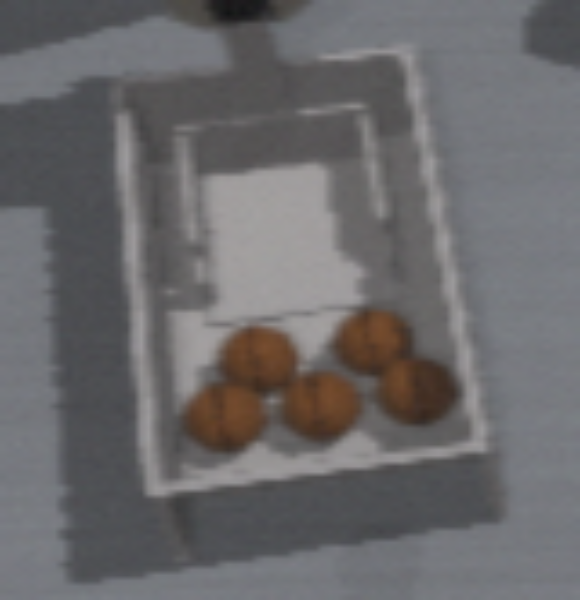

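The picture shows the scoop in the tub with its front edge at about row 320 and the five walnuts just ahead of it. I push towards the slope.

```bash
python3 -m jog '[[10,-12,0,0,0,0,0],[10,-24,0,0,0,0,0],[10,-36,0,0,0,0,0],[10,-48,0,0,0,0,0],[10,-58,0,0,0,0,0]]'; python3 -m jog '[[10,-10,0,0,0,0,0],[10,-18,0,0,0,0,0],[10,-18,0,0,0,0,0]]'; python3 - <<'E'
from h import *
from wal import *
print(tubframe(monitor.read_state()['position'])+[74,0,0])
im,P,c=cam('scene'); m,V=wal(im,P); top(V,m,'w')
save('t2.png',cv2.resize(im[170:280,180:260],(580,600*1)))
E
```

```text
time: 9.62
position: [0.5026, -0.2524, 0.1039]
tcp_rot: [3.142, -0.0, -2.976]
ft_force: [-1.7, 0.3, 1.7]
width: 0.0175
grasp_force: 55.0
time: 10.0
position: [0.5164, -0.2491, 0.1044]
tcp_rot: [3.138, -0.008, -2.975]
ft_force: [-26.7, 0.3, 22.9]
width: 0.0175
grasp_force: 55.1
[ 42.50828178   0.36319981 104.37425464]
w 490 x [ 58. 139.] y [-51.  31.] z [-754.   39.]
```

View pics/t2.png

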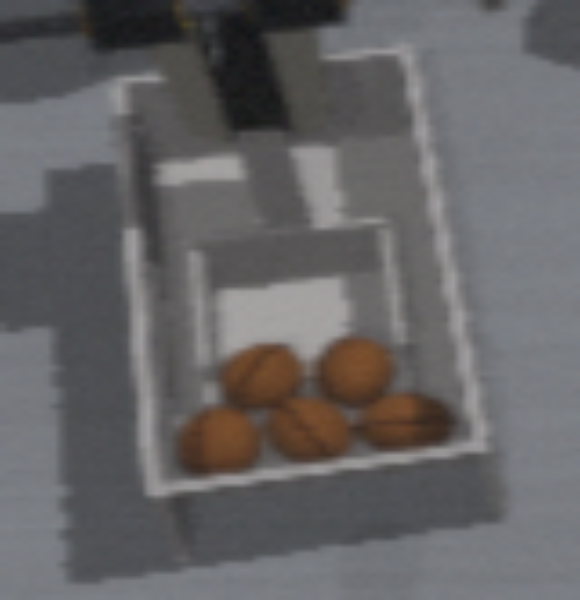

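The view shows two walnuts on the ramp at (262,375) and (355,370), with three jammed against the slope. I back off and push again.

```bash
python3 -m jog '[[10,10,0,0,0,0,0],[10,14,0,0,0,0,0],[10,4,0,0,0,0,0],[10,-6,0,0,0,0,0],[10,-6,0,0,0,0,0]]'; python3 -m jog '[[10,10,0,0,0,0,0],[10,16,0,0,0,0,0],[10,6,3,0,0,0,0],[10,-4,3,0,0,0,0],[10,-8,3,0,0,0,0]]'; cat > look.py <<'E'
from h import *
from wal import *
import sys
print(tubframe(monitor.read_state()['position'])+[74,0,0])
im,P,c=cam('scene'); m,V=wal(im,P); m&=(V[...,2]>25)
q=V[m]
from scipy.cluster.vq import kmeans2
k,l=kmeans2(q[:,:2],5,seed=1,minit='++'); print(np.c_[k,[np.percentile(q[l==i][:,2],95) if (l==i).any() else 0 for i in range(5)]].round())
save(sys.argv[1],cv2.resize(im[170:280,180:260],(580,600*1)))
E
python3 look.py t3.png
```

```text
time: 10.68
position: [0.5208, -0.2482, 0.1047]
tcp_rot: [3.137, -0.012, -2.975]
ft_force: [-41.2, 0.5, 35.2]
width: 0.0176
grasp_force: 54.9
time: 11.3
position: [0.5278, -0.2441, 0.105]
tcp_rot: [3.137, -0.014, -2.975]
ft_force: [-49.6, -2.3, 45.6]
width: 0.0177
grasp_force: 54.9
[ 54.6015065    3.48773361 105.03188823]
[[ 66. -16.  40.]
 [ 91.  -5.  33.]
 [ 94.  24.  34.]
 [ 70.  14.  39.]
 [ 93. -33.  34.]]
```

View pics/t3.png

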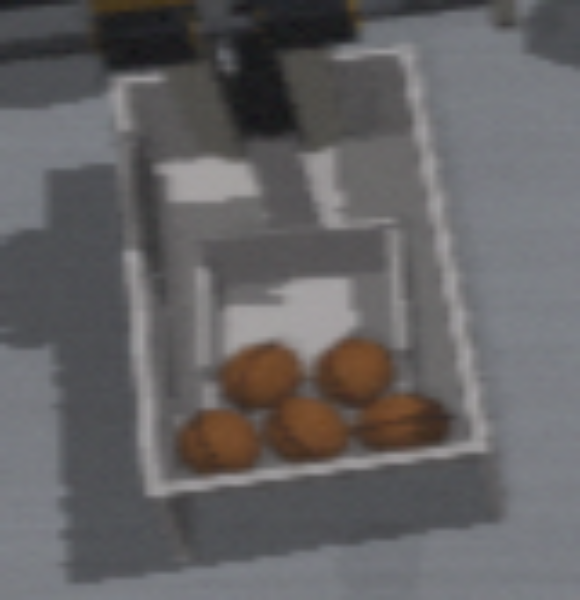

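The scoop hardly advanced between the last two views although the TCP moved 12 mm, so it may have shifted in the grip. I back off slightly to unload it, then check.

```bash
python3 -m jog '[[10,6,0,0,0,0,0],[10,12,0,0,0,0,0],[10,12,0,0,0,0,0]]'; python3 look.py t4.png; python3 - <<'E'
from h import *
from wal import *
for n in('side','scene'):
    im,P,c=cam(n); V=np.nan_to_num(tubframe(P),nan=1e6)
    hsv=cv2.cvtColor(im,cv2.COLOR_RGB2HSV); nb=hsv[...,1]<60
    r=nb&(abs(V[...,1])<30)&(V[...,0]>-40)&(V[...,0]<20)&(V[...,2]>28)&(V[...,2]<50)
    q=V[r]; print(n,'backwall top',len(q),np.percentile(q,[5,50,95],axis=0).round().tolist() if len(q) else '')
    # bar
    b=(im.max(-1)<70)&(abs(V[...,1])<14)&(V[...,0]>-130)&(V[...,0]<10)&(V[...,2]>90)&(V[...,2]<135)
    q=V[b]
    if len(q)>5: print('bar',len(q),np.percentile(q,[3,50,97],axis=0).round().tolist(),np.polyfit(q[:,0],q[:,2],1))
    s=nb&(abs(V[...,1])<38)&(abs(V[...,1])>26)&(V[...,0]>-20)&(V[...,0]<80)&(V[...,2]>18)&(V[...,2]<50)
    q=V[s]; 
    if len(q)>5: print('sides top slope deg',len(q),np.degrees(np.arctan(np.polyfit(q[:,0],q[:,2],1)[0])),np.percentile(q,[3,50,97],axis=0).round().tolist())
    f=nb&(abs(V[...,1])<22)&(V[...,0]>-8)&(V[...,0]<40)&(V[...,2]<28)
    q=V[f]; 
    if len(q)>5: print('floor',len(q),np.degrees(np.arctan(np.polyfit(q[:,0],q[:,2],1)[0])),np.median(q,axis=0))
E
```

```text
time: 11.72
position: [0.5214, -0.2463, 0.104]
tcp_rot: [-3.141, 0.0, -2.976]
ft_force: [-2.5, -1.1, 4.0]
width: 0.0175
grasp_force: 54.7
[ 47.96878157   2.34500341 104.04781719]
[[ 55. -15.  38.]
 [ 90.  -5.  33.]
 [ 94.  24.  34.]
 [ 68.  15.  38.]
 [ 90. -32.  33.]]
side backwall top 47 [[-20.0, -30.0, 29.0], [-7.0, -26.0, 35.0], [18.0, 14.0, 47.0]]
bar 59 [[-85.0, 0.0, 104.0], [-64.0, 11.0, 111.0], [-39.0, 14.0, 115.0]] [-8.84824096e-02  1.04671018e+02]
sides top slope deg 87 -1.5310591918651715 [[-9.0, -32.0, 19.0], [20.0, -29.0, 29.0], [65.0, -26.0, 38.0]]
floor 19 10.537468758525657 [ 13.15006558 -16.16630127  10.08934384]
scene backwall top 138 [[-16.0, -29.0, 30.0], [-12.0, -2.0, 38.0], [-8.0, 27.0, 46.0]]
bar 178 [[-80.0, -9.0, 96.0], [-25.0, 0.0, 113.0], [-12.0, 12.0, 126.0]] [-8.64317423e-02  1.09847866e+02]
sides top slope deg 147 -3.9561446081055087 [[-13.0, -33.0, 19.0], [26.0, -27.0, 35.0], [67.0, 33.0, 42.0]]
floor 184 -1.2835574881077776 [9.16400933 3.87033691 9.56526773]
```

View pics/t4.png

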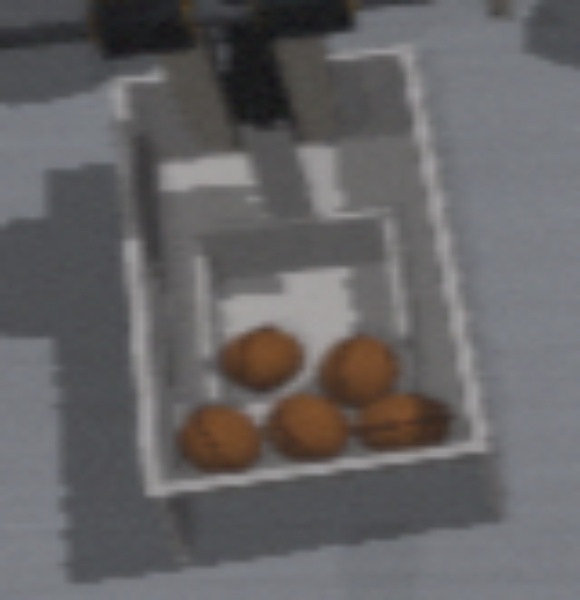

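The picture shows one walnut (262,357) already behind the crest and another (358,370) on the ramp, with the scoop still level. It slid about 9 mm along the bar. I nudge forward while pitching the mouth up so that the ramp walnut rolls in.

```bash
python3 -m jog '[[10,-8,0,0,0,0,0],[10,-2.3,0,1.5,0,-4.5,0],[10,3.3,0,1.6,0,-9,0],[10,8.7,0,2.2,0,-13.5,0],[10,14,0,3.5,0,-18,0]]'; python3 look.py t5.png; python3 -c "
from h import *
im,P,c=cam('side'); s=cv2.resize(im[140:230,280:400],(800,600),interpolation=cv2.INTER_CUBIC); t=cv2.imread('pics/t5.png')[...,::-1]
save('t5b.png',np.hstack([cv2.resize(t,(400,414)),cv2.resize(s,(400,414))]))"
```

```text
time: 12.5
position: [0.5072, -0.2484, 0.1]
tcp_rot: [3.141, 0.316, -2.976]
ft_force: [-0.4, 0.9, -1.3]
width: 0.0169
grasp_force: 54.9
[ 33.54406582   2.65908751 100.00016099]
[[ 33. -12.  50.]
 [105.  -3.  51.]
 [105.  26.  47.]
 [ 73.  18.  63.]
 [105. -31.  52.]]
```

View pics/t5b.png

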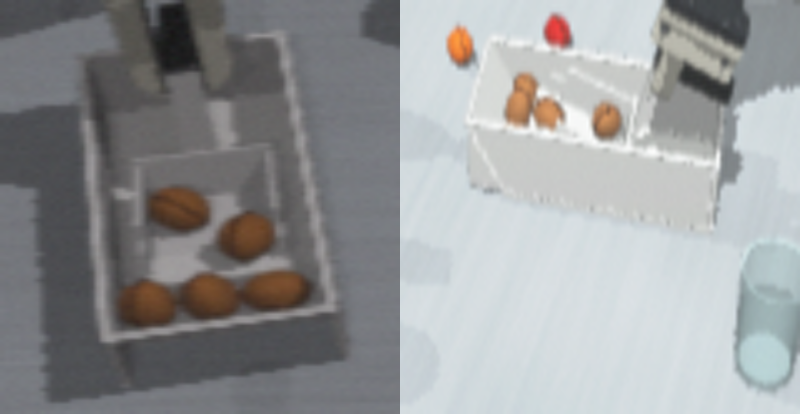

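The view shows two walnuts in the tilted bucket at (180,208) and (245,235). The other three lie loose on the slope. I back away from the slope, then lift, staying tilted.

```bash
python3 -m jog '[[10,7.3,0,-3.4,0,0,0],[10,14.3,0,-7.8,0,0,0],[10,22.2,0,-12.5,0,0,0],[10,22.2,0,-12.5,0,0,0],[10,20.4,0,-27.7,0,0,0]]'; python3 look.py t6.png
```

```text
time: 13.22
position: [0.4793, -0.253, 0.1204]
tcp_rot: [3.14, 0.313, -2.976]
ft_force: [-0.3, 0.3, -1.1]
width: 0.017
grasp_force: 54.9
[  5.27028164   2.68165743 120.39101937]
[[-16.   0.  66.]
 [ 74.  -4.  33.]
 [ 52.  31.  34.]
 [ 12.   0.  73.]
 [ 83. -32.  32.]]
```

```bash
python3 -m jog '[[10,-4,0,-13,0,0,0],[10,-10,0,-31,0,0,0],[10,-17,0,-52,0,0,0],[10,-24,0,-74,0,0,0],[10,-30,0,-92,0,0,0]]'; python3 -m jog '[[10,-6,0,-18,0,0,0],[10,-8,0,-24,0,0,0],[10,-8,0,-24,0,0,0]]'; cat > sc.py <<'E'
from h import *
from wal import *
s=monitor.read_state(); Rc=R.from_euler('xyz',s['tcp_rot'])
for n in('side','scene'):
    im,P,c=cam(n)
    Q=(P-s['position'])@Rc.as_matrix()*1000
    S=np.nan_to_num(np.stack([-Q[...,0]-65,Q[...,1],99-Q[...,2]],-1),nan=1e6)
    hsv=cv2.cvtColor(im,cv2.COLOR_RGB2HSV); br=(hsv[...,1]>110)&(hsv[...,0]<25)
    inb=(abs(S[...,1])<45)&(S[...,0]>-70)&(S[...,0]<65)&(S[...,2]>-25)&(S[...,2]<70)
    q=S[inb&br]; print(n,'walnut px',len(q),np.percentile(q,[3,50,97],axis=0).round().tolist() if len(q) else '')
    nn,lab,st,ce=cv2.connectedComponentsWithStats((inb&br).astype(np.uint8)); print('  blobs',[(int(a[4]),S[lab==i+1].mean(0).round().tolist()) for i,a in enumerate(st[1:]) if a[4]>10])
    f=inb&~br&(abs(S[...,1])<24)&(S[...,0]<12)&(S[...,0]>-40)&(S[...,2]<12); q=S[f]
    if len(q)>20: k=np.linalg.lstsq(np.c_[q[:,:2],np.ones(len(q))],q[:,2],rcond=None)[0]; print('  floor',len(q),'slopes',np.degrees(np.arctan(k[:2])).round(1),'z0',k[2].round(1))
    a=inb&~br; q=S[a]; print('  white x',np.percentile(q[:,0],[1,99]).round(),'y',np.percentile(q[:,1],[1,99]).round())
    m,V=wal(im,P); t=m&(V[...,2]>-5)&(V[...,2]<60); nn,lab,st,ce=cv2.connectedComponentsWithStats(t.astype(np.uint8)); print('  tub blobs',[(int(a[4]),V[lab==i+1].mean(0).round().tolist()) for i,a in enumerate(st[1:]) if a[4]>10])
E
python3 sc.py
```

```text
time: 13.9
position: [0.4798, -0.2533, 0.2191]
tcp_rot: [-3.14, 0.315, -2.975]
ft_force: [1.0, 0.3, -2.3]
width: 0.0177
grasp_force: 54.9
time: 14.28
position: [0.4799, -0.2532, 0.2428]
tcp_rot: [-3.141, 0.314, -2.976]
ft_force: [-0.3, -0.3, -2.2]
width: 0.0175
grasp_force: 54.9
side walnut px 63 [[-48.0, -8.0, 20.0], [-22.0, 2.0, 26.0], [-4.0, 11.0, 30.0]]
  blobs [(32, [-12.0, 1.0, 25.0]), (31, [-39.0, 3.0, 25.0])]
  white x [-60.  33.] y [-33.  36.]
  tub blobs [(51, [75.0, -16.0, 27.0])]
scene walnut px 186 [[-38.0, -17.0, 12.0], [-8.0, -4.0, 23.0], [1.0, 9.0, 29.0]]
  blobs [(186, [-16.0, -4.0, 22.0])]
  floor 164 slopes [-2.3 -1.9] z0 2.4
  white x [-58.  35.] y [-34.  32.]
  tub blobs [(54, [54.0, 31.0, 28.0]), (83, [76.0, -3.0, 27.0]), (82, [85.0, -31.0, 27.0])]
```

Two walnuts are in the scoop (x about -12 and -39) and three are on the tub floor. I carry the scoop to the bowl, gently and still tilted.

```bash
python3 -m jog '[[10,-2,6,0.5,0,0,0],[10,-5,18,1.5,0,0,0],[10,-9,36,3,0,0,0],[10,-15,60,5,0,0,0],[10,-22,85,7,0,0,0]]'; for i in 1 ; do python3 -m jog '[[10,-6,25,2,0,0,0],[10,-12,50,4,0,0,0],[10,-19,75,6,0,0,0],[10,-25,100,8,0,0,0],[10,-32,125,10,0,0,0]]'; done;  python3 -m jog '[[10,-6,25,2,0,0,0],[10,-12,50,4,0,0,0],[10,-19,75,6,0,0,0],[10,-25,100,8,0,0,0],[10,-32,125,10,0,0,0]]'; python3 -m jog '[[10,-6,25,2,0,0,0],[10,-12,48,4,0,0,0],[10,-17,68,6,0,0,0],[10,-20,80,7,0,0,0],[10,-22,86,7,0,0,0]]'; python3 sc.py; python3 -c "
from h import *
go([528.8,252,240],9.5)"
```

```text
time: 15.0
position: [0.4885, -0.1638, 0.2426]
tcp_rot: [3.141, 0.314, -2.976]
ft_force: [0.7, -0.3, -2.0]
width: 0.0175
grasp_force: 54.9
time: 15.62
position: [0.5006, -0.0348, 0.243]
tcp_rot: [3.141, 0.314, -2.975]
ft_force: [0.4, -0.5, -2.0]
width: 0.0172
grasp_force: 54.9
time: 16.25
position: [0.5128, 0.094, 0.2434]
tcp_rot: [3.141, 0.314, -2.975]
ft_force: [-0.4, -0.4, -2.0]
width: 0.0178
grasp_force: 54.9
time: 16.88
position: [0.5216, 0.1815, 0.2435]
tcp_rot: [3.141, 0.314, -2.975]
ft_force: [-0.3, -0.3, -1.9]
width: 0.0172
grasp_force: 54.9
side walnut px 200 [[-49.0, -10.0, 17.0], [-29.0, 2.0, 25.0], [-5.0, 12.0, 31.0]]
  blobs [(99, [-14.0, -0.0, 24.0]), (101, [-40.0, 4.0, 25.0])]
  floor 113 slopes [-1.4  2.8] z0 2.2
  white x [-60.  33.] y [-33.  34.]
  tub blobs []
scene walnut px 170 [[-37.0, -19.0, 15.0], [-8.0, -9.0, 24.0], [1.0, 6.0, 30.0]]
  blobs [(170, [-15.0, -8.0, 23.0])]
  floor 152 slopes [-2.6 -3.2] z0 2.8
  white x [-58.  36.] y [-36.  30.]
  tub blobs [(61, [54.0, 31.0, 28.0]), (82, [77.0, -3.0, 27.0]), (83, [85.0, -31.0, 28.0])]
shift [-16.5  68.8   9.2] turn [1.000e-02 1.801e+01 3.000e-02] scoopx [ 0.99  0.17 -0.  ]
```

```bash
python3 -m jog '[[10,0,8,0,0,0,0],[10,0,24,0,0,0,0],[10,0,44,0,0,0,0],[10,0,60,0,0,0,0],[10,0,69,0,0,0,0]]';  python3 -m jog '[[10,-1,0,1,0,1,0],[10,-2.5,0,2,0,2.5,0],[10,-4,0,3,0,4.5,0],[10,-6,0,4,0,6.5,0],[10,-7,0,5,0,8,0]]'; python3 sc.py;  python3 -c "
from h import *
go([528.8,252,240],9.5)"
```

```text
time: 17.6
position: [0.5105, 0.2493, 0.2435]
tcp_rot: [3.142, 0.314, -2.976]
ft_force: [0.0, -0.0, -0.8]
width: 0.0172
grasp_force: 54.9
time: 18.23
position: [0.5192, 0.2497, 0.241]
tcp_rot: [3.141, 0.173, -2.976]
ft_force: [0.2, -0.2, -2.4]
width: 0.0175
grasp_force: 54.9
side walnut px 222 [[-48.0, -12.0, 18.0], [-26.0, 2.0, 26.0], [-6.0, 12.0, 31.0]]
  blobs [(222, [-28.0, 1.0, 25.0])]
  floor 148 slopes [-1.3  1.6] z0 2.1
  white x [-62.  34.] y [-32.  34.]
  tub blobs []
scene walnut px 179 [[-39.0, -20.0, 15.0], [-15.0, -9.0, 24.0], [-0.0, 7.0, 30.0]]
  blobs [(179, [-18.0, -8.0, 24.0])]
  floor 153 slopes [-3.3 -2.6] z0 2.0
  white x [-57.  35.] y [-36.  30.]
  tub blobs [(62, [55.0, 31.0, 28.0]), (82, [76.0, -3.0, 27.0]), (82, [85.0, -31.0, 28.0])]
shift [-9.4  0.6  2.5] turn [-0.    9.95 -0.04] scoopx [ 0.99  0.17 -0.  ]
```

```bash
python3 -m jog '[[10,-1,0,0,0,0.7,0],[10,-2,0,0.5,0,1.5,0],[10,-3,0,1,0,2.3,0],[10,-4,0.5,1,0,3.1,0],[10,-5,0.5,1,0,4,0]]';  python3 -m jog '[[10,-1,0,0,0,0.8,0],[10,-2,0,0.5,0,1.6,0],[10,-3,0,1,0,2.4,0],[10,-4,0,1,0,3.2,0],[10,-4.5,0,1,0,3.8,0]]';python3 -m jog '[[10,0,0,0,0,0,0],[10,0,0,0,0,0,0],[10,0,0,0,0,0,0],[10,0,0,0,0,0,0],[10,0,0,0,0,0,0]]'; python3 sc.py;  python3 - <<'E'
from h import *
go([528.8,252,240],9.5)
im,P,c=cam('scene'); V=(P*1000-[583,261,0]); z=P[...,2]*1000
m=(np.hypot(V[...,0],V[...,1])<70)&(z>115)&(z<175)&(im.min(-1)>70)
q=P[m]*1000; print('bucket',q.min(0).round(),q.max(0).round(),np.median(q,0).round())
E
```

```text
time: 18.95
position: [0.5238, 0.2515, 0.2409]
tcp_rot: [-3.142, 0.104, -2.976]
ft_force: [0.5, -0.1, -1.5]
width: 0.0177
grasp_force: 54.9
time: 19.58
position: [0.5283, 0.2522, 0.2403]
tcp_rot: [3.142, 0.038, -2.976]
ft_force: [0.1, -0.2, -1.3]
width: 0.0177
grasp_force: 54.9
time: 20.2
position: [0.5282, 0.2522, 0.2404]
tcp_rot: [-3.142, 0.038, -2.976]
ft_force: [0.2, 0.2, -1.0]
width: 0.0173
grasp_force: 54.9
side walnut px 208 [[-47.0, -11.0, 17.0], [-25.0, 1.0, 26.0], [-7.0, 12.0, 30.0]]
  blobs [(208, [-27.0, 1.0, 25.0])]
  floor 126 slopes [-2.1  0.2] z0 1.9
  white x [-63.  34.] y [-32.  34.]
  tub blobs [(51, [75.0, -16.0, 27.0])]
scene walnut px 191 [[-40.0, -20.0, 16.0], [-15.0, -9.0, 25.0], [0.0, 5.0, 30.0]]
  blobs [(191, [-19.0, -9.0, 24.0])]
  floor 179 slopes [-2.8 -1.6] z0 2.2
  white x [-57.  35.] y [-36.  31.]
  tub blobs [(62, [55.0, 31.0, 29.0]), (82, [76.0, -3.0, 27.0]), (85, [85.0, -31.0, 28.0])]
shift [-0.5 -0.3  0.4] turn [-0.   2.2  0. ] scoopx [ 0.99  0.17 -0.  ]
bucket [536. 220. 140.] [637. 298. 175.] [597. 268. 148.]
```

```bash
python3 -m jog '[[10,0,0,0,0,0,0],[10,0,0,0,0,0,0],[10,0,0,0,0,0,0],[10,0,0,0,0,0,0]]'; python3 -c "
from station import job
print(job.close_job())"
```

```text
time: 20.85
position: [0.5282, 0.2522, 0.2404]
tcp_rot: [3.142, 0.038, -2.976]
ft_force: [-0.1, -0.3, -1.0]
width: 0.0174
grasp_force: 54.9
the job is handed in; nothing more can be done
None
```

The job is handed in at 20.9 s: the scoop is held level and steady over the middle of the bowl, about 80 mm above the rim, with two walnuts in it and the other three still in the tub.

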